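# Empty the drying hood with the grabber

### The job

The washed honing stones have dried under the low hood: raise its sash all the way up, then use the orange trigger grabber to bring every stone out through the mouth and put them all in the aluminium tray. Do not touch the stones with the robot's own fingers. Then lay the grabber back on its black rubber mat, lengthwise and right side up, push the sash fully down again, and leave the oil can and the loupe where they are.

Things in the scene. Friction and masses are not known exactly. Their poses are not given: they have to be found in the camera images.
- hood: Grey low hood fixed on the bench, 380 mm wide, 206 deep, 128 high, no floor (stones lie on the bench), top of thin bars 47 mm apart. Origin on the bench amid its footprint; x from the mouth in to the back, y across, z up. Inside of the back wall at x = 0.095, of the side walls at y = -0.182 and 0.182. Guide posts at x = -0.109, y = -0.189 and 0.189 are 195 mm high
- hood_mouth (a point): point on the bench under the middle of the sash, 0.109 m before the hood's origin; axes as the hood's. The mouth behind it is 364 mm wide, 92 mm high under a header (hood x -0.101 to -0.091, up to z = 0.128); with the sash fully up 80 mm are clear under it
- sash (a joint): height of the sash over fully shut: 0 (shut) to 0.08 m (fully up). The clear panel, 364 x 94 x 6 mm with aluminium edges, slides straight up in front of the hood and stays where it is left; lifting takes about 10 N, pushing down about 4 N. Starts shut or a few mm open
- sash_handle (a point): middle of the black round handle bar on top of the sash, 12 mm thick, 100 mm long across the hood (its y) on two end posts, free from above; at z = 0.165 with the sash shut, 37 mm above the header, rising with the sash. Axes as the hood's
- grabber: Orange reach grabber, loose, 0.28 kg, 290 mm long, standing on its housing and jaws. Origin on the underside below the middle of the grip; x along the tube to the jaws, z up. Balanced about 17 mm ahead of the origin. Orange housing x -0.047 to 0.031 up to z = 0.030, tube 12 mm thick at z = 0.023, head 52 mm wide at x 0.166 to 0.188, z 0.016 to 0.036 (a low stone fits under tube and head)
- grabber_grip (a point): middle of the free grip, 0.060 m above the grabber's origin; axes as the grabber's. Black rear post (rear face 25 mm behind this point) and red trigger (front face 25 mm ahead): 50 mm across along x when free, 36 mm squeezed, both 26 mm wide (y), flat, z 0.036 to 0.086 of the grabber; squeeze them together along x
- grabber_jaws (a point): point midway between the two jaws, 0.220 m ahead of the grabber's origin and 0.011 above its underside; axes as the grabber's. The jaws are upright plates, x 0.191 to 0.243 and z 0 to 0.026 of the grabber, 5 mm thick, closing along y to the middle line: 56 mm apart (66 outside) when free, 4 mm fully squeezed
- grabber_middle (a point): point on the underside of the grabber, 0.10 m ahead of its origin; axes as the grabber's
- grabber_trigger (a joint): travel of the trigger to the post, 0 (free) to 0.014 m: jaw gap = 0.056 - 3.71 x travel. Its spring resists with 12 N at 0 and 17 N at 0.014, so a light squeeze (2 to 3 mm of travel) carries the grabber with the jaws open; squeeze with 30 to 40 N to hold a stone. The post is the fixed side: as two fingers close evenly it goes forward by half the travel
- mat: Black rubber mat fixed on the bench, 300 x 80 x 2 mm, the grabber's parking place. Origin under its middle; x along its length. At the start the grabber stands on it lengthwise, x the same way, grabber_middle near its middle
- tray: Flat open aluminium tray fixed on the bench, 150 mm (its x) by 200 mm (its y), rim 16 mm high, walls and floor 4 mm. Origin under its middle, z up
- pink_stone: Pink abrasive honing stone stick 12 x 95 x 9 mm (x, y, z), about 25 g, under the hood. Origin in the middle of its underside; length along y. May be absent
- brown_stone: Brown abrasive honing stone stick 10 x 112 x 10 mm (x, y, z), about 28 g, under the hood. Origin in the middle of its underside; length along y. May be absent
- dark_stone: Dark grey abrasive honing stone stick 14 x 62 x 10 mm (x, y, z), about 22 g, under the hood. Origin in the middle of its underside; length along y. May be absent
- oil_can: Green oil can with a thin spout, 57 x 80 x 151 mm, a bystander standing loose on the bench. Origin in the middle of its underside
- loupe: Black eye loupe, 34 mm across, 30 mm high, a bystander standing loose on the bench. Origin in the middle of its underside

How it is judged (in metres and radians):
On the way, in this order (a step that is already met when the one before it is completed fails the run):
1. the sash has been raised all the way (at least 70 of 80 mm) (value of joint sash above 0.07 m), for 0.2 s.
2. every stone present lies in the tray (x of pink_stone in the frame of tray between -0.066 and 0.066 m and y of pink_stone in the frame of tray between -0.091 and 0.091 m and z of each of pink_stone, brown_stone, dark_stone in the frame of tray below 0.035 m and linear speed of each of pink_stone, brown_stone, dark_stone below 0.03 m/s and x of brown_stone in the frame of tray between -0.066 and 0.066 m and y of brown_stone in the frame of tray between -0.091 and 0.091 m and x of dark_stone in the frame of tray between -0.066 and 0.066 m and y of dark_stone in the frame of tray between -0.091 and 0.091 m), for 0.3 s.
At the end, for the whole second after the job is handed in: Every stone present rests in the tray (its origin inside the walls and less than 35 mm above the bench), the sash is down to within 6 mm, and the grabber stands at rest right side up on the mat, its middle within 45 mm of the mat's middle and its length within 0.25 rad of the mat's (all of step 2 and value of joint sash below 0.006 m and horizontal distance between grabber_middle and mat below 0.045 m and angle between the x axis of grabber and the x axis of mat, either way round below 0.25 rad and angle between grabber's own z axis and vertical below 0.1 rad and height (world z) of grabber below 0.012 m and linear speed of grabber below 0.03 m/s); the robot touches nothing.
It fails at once if the robot's fingers touch a stone (contact force between the fingers and pink_stone above 1 N or contact force between the fingers and brown_stone above 1 N or contact force between the fingers and dark_stone above 1 N).
It fails at once if the oil can or the loupe is shifted by more than 30 mm (distance of any of oil_can, loupe from where it was at the start of the episode above 0.03 m).
Of pink_stone, brown_stone, dark_stone only 2 to 3 are there at a start; the rules pass over those that are not, and their reading is None.
At some moment in a run one of pink_stone, brown_stone, dark_stone may be knocked a few centimetres aside while the robot is not near it.
It also fails if it takes over 208 s, if anything falls off the work surface, if the arm or the gripper's body presses on something with over 40 N, if the wrist force passes 120 N, or if a joint passes its speed limit or range.

### The arm

A 7-joint arm with a two-finger parallel gripper is mounted at the origin on a cart in front of the work surface, level with it; the furniture and walls round the work are solid. World frame = base frame: x ahead of the robot, y to its left, z up, the work surface at z = 0. Lengths are in mm, angles in rad, forces in N, time in s.
With the tool pointing down it reaches from about 425 to 925 mm from the base axis. Payload 6.8 kg.
Tool frame: the origin (TCP) lies on the centre line of the jaws, within the pads' length; the fingertips stand bot.tcp_to_tips ahead of it and the grasp point (between the pads) lies 2 mm behind it (bot.tcp_to_tips is the distance from the TCP to the fingertips, in mm); z points along the fingers, y is the line along which they close (so a half turn about z gives the same grasp; the last joint's range is limited). The gripper opens to 88 mm and grips with 3 to 60 N. Pads are 20 mm wide; open, the fingers measure 115 mm over their backs; the gripper's body (75 mm by 178 mm) begins 61 mm behind the grasp point.
Start: joints at [1.078, 0.477, 0.022, 1.555, -0.011, 1.109, -0.083], TCP at [253.387, -625.653, 239.664] pointing down, gripper open.
Joint ranges: [-2.96, 2.96], [-0.34, 2.1], [-1.41, 1.46], [0.24, 2.44], [-1.37, 4.51], [0.17, 1.92], [-2.96, 2.96]. Speed limits (rad/s): [2.39, 2.39, 3.14, 3.14, 3.14, 3.14, 3.14].

### API

Orientations are given as a 3x3 rotation matrix whose columns are the frame's x, y, z axes.
In Python, from bench import bot, grab_frame, get_calibration, job gives the robot as it stands. The module is installed in compiled form; this text tells all that it offers.
- The arm moves only by the tool apply_moves, never from a script. Its argument "rows" is a list of rows, each a list of 5 numbers: the shift along the tool's x, y, z in m, then the turn about the tool's z in rad, then the closure, from 0 (fully open) to 1 (shut). A call has 1 to 20 rows; each row is the pose to reach, as a shift and turn from the pose commanded when the call began, along the tool's axes at that moment; what a row does not reach only later rows make up. A row lasts 1/8 s, in which the tool goes at most 62.5 mm and 10.7 degrees, less where a joint would pass 70% of its speed; a pose out of reach is approached as far as the arm can. A call with a gripper value outside its range is refused whole. The fingers move at their own pace and stop on an object; "squeeze" is the grip in N (left out, the last holds). Time passes only in rows, so rows that repeat a pose let the fingers close. It gives the time, the measured TCP pose, the force, the opening and the grip force at its end, in the units of the state.
- bot.state(): the state, without advancing time (a new reading comes with each control period).
- grab_frame(name): name is "scene" or "top" or "wrist"; returns (picture, depth): 480x640x3 uint8, red, green, blue; 480x640 float32, mm along the optical axis (not along the pixel's ray), 0 where there is no reading.
- get_calibration(name): a dict with "K" (3x3 intrinsics, pixels), "k1" (the pictures are not rectified: a ray, as slopes to the right and down, at radius r is drawn at 1 + k1 r^2 times it, then the intrinsics apply), "xyz" and "rotation" of the camera in the world; the wrist camera has in their place "hand_eye" (4x4, takes a point from camera to tool coordinates, whose origin is the TCP and whose axes are the flange's). Camera axes: x right, y down, z forward; pixel columns grow to the right and rows downward; lengths in mm; the calibration is good to about 2 mm. A picture is of the moment at which its call begins: read the wrist's pose just before it. get_calibration takes no time and is no camera call.
- job.job_done(): hands the job in; it is judged then, once.
The state is a dict: "time": time; "joints": joint angles; "dq": joint speeds; "joint_efforts": joint torques, N m; "tcp_pos": TCP position; "ee_rot": TCP orientation; "force": force on the tool from outside, world axes, zero at the start; "moment": the same for the moment, N m; "grip_width": finger opening in mm; "finger_force": force on a finger pad.
Only numpy, scipy, OpenCV 4.12 (cv2) and the standard library are available. Lean on these libraries where they do the work, as an engineer would, in place of code of your own. Each camera call takes 0.05 s, during which the arm holds its last target. There are 200 camera calls.

## Working session

There is one attempt and no reset: what is moved stays moved. The work goes in short steps, Python scripts to look and compute and a tool call to move; the robot and the scene stay as the last step left them, time stands still between calls to the robot, and variables do not carry over. Pictures are saved under pics/ and viewed, at most 14 in all, crops included, and the job is handed in when it is done.

Besides the shell and the picture viewer there is one more tool, called after ">>>" as name(argument=value, ...) on one line, values as JSON. apply_moves: Moves the arm, as the interface text tells. Its arguments: {"type":"object","properties":{"rows":{"type":"array"},"squeeze":{"type":"number"}},"required":["rows"]}

```bash
mkdir -p pics; cat > h.py <<'E'
import numpy as np, cv2
from bench import bot, grab_frame, get_calibration, job
def snap(name, out):
    s=bot.state(); p,d=grab_frame(name); cv2.imwrite(f'pics/{out}.png',p[:,:,::-1])
    c=get_calibration(name)
    if name=='wrist':
        H=np.array(c['hand_eye']); R=np.array(s['ee_rot'])@H[:3,:3]; t=np.array(s['ee_rot'])@H[:3,3]+np.array(s['tcp_pos'])
    else: R=np.array(c['rotation']); t=np.array(c['xyz'])
    np.savez(f'pics/{out}.npz',d=d,p=p,R=R,t=t,K=np.array(c['K']),k1=c['k1'])
def rays(f,uv):
    K=f['K'];k1=float(f['k1']); uv=np.atleast_2d(uv).astype(float)
    q=np.c_[(uv[:,0]-K[0,2])/K[0,0],(uv[:,1]-K[1,2])/K[1,1]]; x=q.copy()
    for _ in range(8): x=q/(1+k1*(x**2).sum(1,keepdims=True))
    return np.c_[x,np.ones(len(x))]
def plane(out,uv,z=0):   # pixel -> world on plane z
    f=np.load(f'pics/{out}.npz'); r=rays(f,uv)@f['R'].T; t=f['t']
    return t+r*((z-t[2])/r[:,2])[:,None]
def dep(out,uv):   # pixel -> world by depth
    f=np.load(f'pics/{out}.npz'); uv=np.atleast_2d(uv); r=rays(f,uv)
    d=f['d'][uv[:,1].astype(int),uv[:,0].astype(int)]
    return (r*d[:,None])@f['R'].T+f['t']
def cloud(out):
    f=np.load(f'pics/{out}.npz'); v,u=np.mgrid[:480,:640]; uv=np.c_[u.ravel(),v.ravel()]
    return dep(out,uv).reshape(480,640,3), f['p'], f['d']
E
python3 - <<'E'
from h import *
np.set_printoptions(precision=3,suppress=True)
for n in('top','scene'): snap(n,n+'0'); f=np.load(f'pics/{n}0.npz'); print(n,f['t'],f['R'],f['K'][0,0],f['k1'])
s=bot.state(); print(s,bot.tcp_to_tips); print(get_calibration('wrist'))
E
```

```text
top [ 256.35   -64.388 1496.044] [[ 0.007 -0.981  0.193]
 [-1.    -0.008  0.   ]
 [ 0.001 -0.193 -0.981]] 562.711942832468 -0.07625944879864019
scene [-221.825  641.89   759.347] [[-0.692 -0.37   0.62 ]
 [-0.722  0.363 -0.589]
 [-0.007 -0.855 -0.519]] 539.5926051290702 -0.12452892210937777
{'time': 0.1, 'joints': array([ 1.078,  0.478,  0.022,  1.556, -0.012,  1.109, -0.083]), 'dq': array([-0.001,  0.   ,  0.   , -0.002,  0.002, -0.   ,  0.002]), 'joint_efforts': array([  0.005, -58.409,   1.54 , -27.331,  -0.054,   0.013,   0.   ]), 'tcp_pos': array([ 253.162, -625.181,  238.806]), 'ee_rot': array([[ 0.927,  0.375, -0.001],
       [ 0.375, -0.927,  0.001],
       [-0.   , -0.002, -1.   ]]), 'force': array([ 0.082, -0.541, -0.233]), 'moment': array([-0.04 ,  0.037, -0.067]), 'finger_force': 0.0, 'grip_width': 87.48861193146621} 17.0
{'K': array([[342.725,   0.   , 327.423],
       [  0.   , 342.725, 240.219],
       [  0.   ,   0.   ,   1.   ]]), 'k1': -0.01303746074768591, 'hand_eye': array([[   0.001,   -0.963,   -0.27 ,   73.818],
       [   1.   ,    0.001,   -0.   ,    0.136],
       [   0.   ,   -0.27 ,    0.963, -145.517],
       [   0.   ,    0.   ,    0.   ,    1.   ]])}
```

View pics/top0.png

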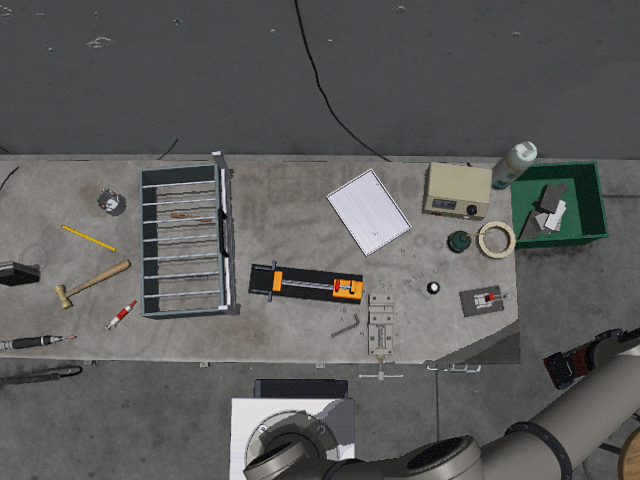

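View pics/scene0.png

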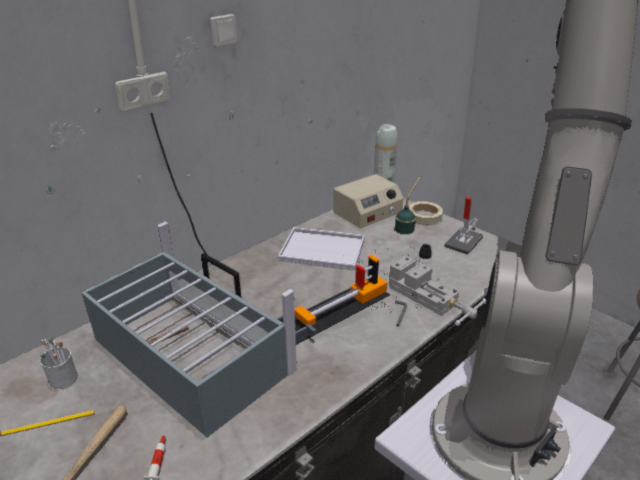

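The top view shows the hood at (140-235, 155-320) with its mouth facing right (−y), the grabber on its mat at (250-365, 262-302) with jaws left, the tray at (327-411, 169-256), the loupe at (433,287) and the oil can at (459,240). At least one stone is under the hood near (185,215). I'll enlarge.

```bash
python3 - <<'E'
from h import *
p=cv2.imread('pics/top0.png'); s=cv2.imread('pics/scene0.png')
cv2.imwrite('pics/c1.png',cv2.resize(p[145:325,130:430],None,fx=2.66,fy=2.66,interpolation=cv2.INTER_CUBIC))
a=cv2.resize(p[150:330,130:250],None,fx=3.3,fy=3.3,interpolation=cv2.INTER_CUBIC)
b=cv2.resize(s[240:430,80:310],None,fx=1.7,fy=1.7,interpolation=cv2.INTER_CUBIC)
c=np.zeros((594,800,3),np.uint8); c[:a.shape[0],:a.shape[1]]=a; c[:b.shape[0],400:400+b.shape[1]]=b[:594,:400]
cv2.imwrite('pics/c2.png',c)
np.set_printoptions(precision=1,suppress=True)
# hood cloud
P,_,d=cloud('top0'); 
m=(d>0)
H=P[m]
for nm,(u0,u1,v0,v1),z0,z1 in (('hoodtop',(135,245,150,325),118,138),('posts',(135,245,145,330),180,205),('handle',(200,245,180,270),150,178),('grabhouse',(325,370,265,310),20,34),('grabgrip',(325,370,265,310),60,95)):
    Q=P[v0:v1,u0:u1].reshape(-1,3); Q=Q[(Q[:,2]>z0)&(Q[:,2]<z1)]
    print(nm,len(Q)); 
    if len(Q)>3: r=cv2.minAreaRect(Q[:,:2].astype(np.float32)); print(Q.mean(0),r,cv2.boxPoints(r))
E
```

```text
hoodtop 2878
[546.2 282.5 125.9] ((546.019775390625, 274.344482421875), (385.09844970703125, 224.66636657714844), 4.9914774894714355) [[344.4 369.5]
 [364.  145.7]
 [747.6 179.2]
 [728.1 403. ]]
posts 109
[560.8 173.  191.3] ((557.0333862304688, 173.46888732910156), (389.3551940917969, 24.277647018432617), 5.288936138153076) [[362.1 167.6]
 [364.3 143.4]
 [752.  179.3]
 [749.8 203.5]]
handle 205
[552.2 172.4 172.5] ((554.324951171875, 173.540771484375), (111.91575622558594, 12.230097770690918), 4.963729381561279) [[498.  174.8]
 [499.1 162.6]
 [610.6 172.3]
 [609.5 184.5]]
grabhouse 361
[ 426.9 -140.    29.6] ((428.2484436035156, -145.83001708984375), (129.12998962402344, 59.517791748046875), 70.50921630859375) [[ 378.7 -196.8]
 [ 434.8 -216.6]
 [ 477.8  -94.9]
 [ 421.7  -75. ]]
grabgrip 93
[ 430.1 -127.8   81.2] ((425.6474609375, -153.07284545898438), (94.98939514160156, 32.84124755859375), 74.06742858886719) [[ 396.8 -194.2]
 [ 428.4 -203.3]
 [ 454.5 -111.9]
 [ 422.9 -102.9]]
```

View pics/c1.png

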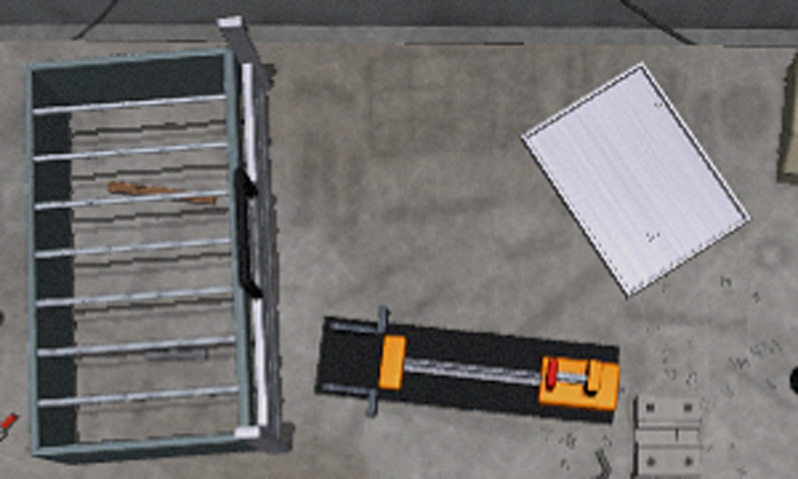

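View pics/c2.png

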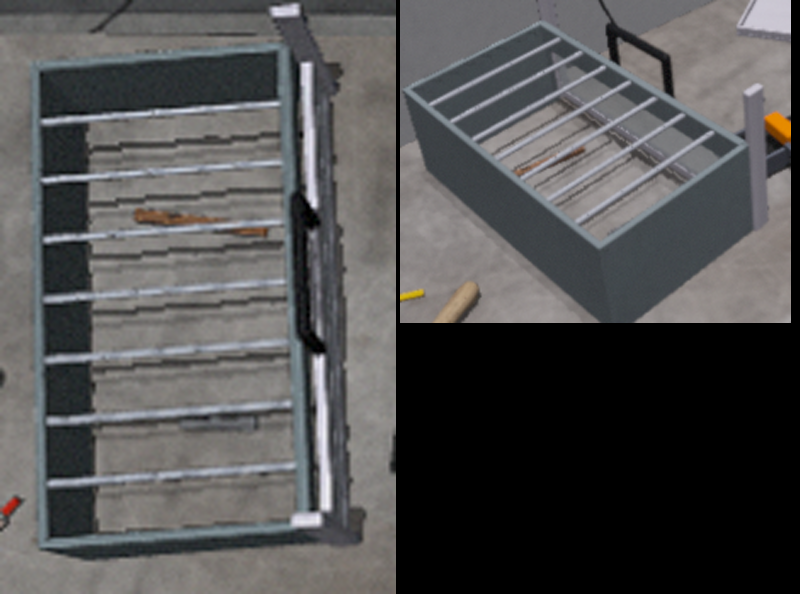

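The enlarged views show two stones: brown at c2 (135-268, 210-232) and dark at c2 (183-256, 418-430). No pink one shows. Both lie roughly along the hood's depth. Tray corners in c1 are (523,137), (645,63), (748,217) and (628,297), and the grabber runs from its head at (393,362) to its housing at (580,383).

```bash
python3 - <<'E'
from h import *
np.set_printoptions(precision=1,suppress=True)
c1=lambda a:np.array(a,float)/2.66+[130,145]
c2=lambda a:np.array(a,float)/3.3+[130,150]
T=plane('top0',c1([(523,137),(645,63),(748,217),(628,297)]),16); print('tray',T[:,:2],T.mean(0)); print(np.linalg.norm(np.diff(T,axis=0),axis=1), np.degrees(np.arctan2(*(T[1]-T[2])[1::-1])))
M=plane('top0',c1([(325,317),(619,347),(613,422),(317,392)]),2); print('mat',M[:,:2],M.mean(0)); print(np.degrees(np.arctan2(*(M[0]-M[1])[1::-1])))
G=plane('top0',c1([(393,362),(580,383)]),33); print('grab head, housing',G)
print('grip tops',dep('top0',c1([(552,374),(594,377)]).round()),plane('top0',c1([(552,374),(596,376)]),86))
Hx=np.array([-.089,.996]);Hy=-np.array([.996,.089]);O=np.array([545.8,282])
for n,q in(('brown',[(135,214),(268,232)]),('dark',[(183,424),(256,424)])):
    S=plane('top0',c2(q),10)[:,:2]; print(n,S,'hood',(S-O)@np.c_[Hx,Hy])
print('oil,loupe',plane('top0',[(459,243),(433,287)],15),'box',plane('top0',[(425,212),(490,218),(425,163)],80)); 
P,_,d=cloud('top0')
for n,(u0,u1,v0,v1) in(('oil',(445,475,225,260)),('box',(422,492,160,220)),('vise',(365,400,290,360))): Q=P[v0:v1,u0:u1].reshape(-1,3);Q=Q[Q[:,2]>12];print(n,np.percentile(Q,[2,50,98],axis=0))
E
```

```text
tray [[ 685.7  -85.3]
 [ 766.6 -211.6]
 [ 603.3 -314.6]
 [ 519.8 -191.6]] [ 643.8 -200.8   16. ]
[150.  193.  148.7] 32.231824767113636
mat [[ 499.4  114. ]
 [ 471.  -183.3]
 [ 395.4 -176.8]
 [ 423.1  119.8]] [447.2 -31.6   2. ]
84.55509888235156
grab head, housing [[ 450.    41.9   33. ]
 [ 430.6 -142.2   33. ]]
grip tops [[ 431.5 -114.    87.8]
 [ 428.  -151.2   97.5]] [[ 432.7 -112.9   86. ]
 [ 431.1 -154.6   86. ]]
brown [[632.8 340.2]
 [618.1 228.5]] hood [[ 50.2 -91.8]
 [-59.7 -67.2]]
dark [[457.8 290.7]
 [458.4 231.2]] hood [[ 16.5  86.9]
 [-42.8  91.6]]
oil,loupe [[ 559.2 -443.4   15. ]
 [ 439.4 -369.    15. ]] box [[ 627.6 -340.9   80. ]
 [ 613.2 -511.4   80. ]
 [ 761.9 -345.2   80. ]]
oil [[ 533.  -463.2   16.5]
 [ 556.  -434.    51.8]
 [ 585.9 -412.5  119.2]]
box [[ 625.4 -511.1   23. ]
 [ 683.8 -426.8   84.9]
 [ 755.4 -347.9   93.1]]
vise [[ 258.5 -254.7   14. ]
 [ 340.5 -224.1   35.4]
 [ 412.4 -194.4   68.5]]
```

>>> apply_moves(rows=[[0.2,-0.22,-0.06,-1.0,0],[0.2,-0.22,-0.06,-1.0,0],[0.2,-0.22,-0.06,-1.0,0],[0.2,-0.22,-0.06,-1.0,0],[0.2,-0.22,-0.06,-1.0,0],[0.578,-0.6275,-0.06,-2.845,0],[0.578,-0.6275,-0.06,-2.845,0],[0.578,-0.6275,-0.06,-2.845,0],[0.578,-0.6275,-0.06,-2.845,0],[0.578,-0.6275,-0.06,-2.845,0],[0.578,-0.6275,-0.06,-2.845,0],[0.578,-0.6275,-0.06,-2.845,0],[0.578,-0.6275,-0.06,-2.845,0],[0.578,-0.6275,-0.06,-2.845,0],[0.578,-0.6275,-0.06,-2.845,0],[0.578,-0.6275,-0.06,-2.845,0],[0.578,-0.6275,-0.06,-2.845,0],[0.578,-0.6275,-0.06,-2.845,0],[0.578,-0.6275,-0.06,-2.845,0],[0.578,-0.6275,-0.06,-2.845,0]])

```text
time: 2.6
tcp_pos: [553.6, 172.7, 299.8]
ee_rot: [[-0.996, -0.087, 0.0], [-0.087, 0.996, -0.0], [-0.0, -0.0, -1.0]]
force: [-0.5, 0.3, 0.5]
grip_width: 87.9
finger_force: 0.0
```

```bash
python3 - <<'E'
from h import *
snap('wrist','w1'); print(bot.state()['joints'].round(2))
np.set_printoptions(precision=1,suppress=True)
P,p,d=cloud('w1'); 
Q=P.reshape(-1,3); m=(d.ravel()>0)
for z0,z1 in((155,180),(120,132),(185,205)):
    A=Q[m&(Q[:,2]>z0)&(Q[:,2]<z1)]; print(z0,len(A),np.percentile(A,[1,50,99],axis=0) if len(A) else ''); 
    if len(A)>20: print(cv2.minAreaRect(A[:,:2].astype(np.float32)))
E
```

```text
[ 0.25  0.39 -0.86  1.67  0.31  1.22  0.98]
155 2319 [[501.2 164.3 156.4]
 [562.6 174.2 175.1]
 [740.3 198.7 178.3]]
((620.46728515625, 177.68069458007812), (241.92930603027344, 23.226951599121094), 5.262673377990723)
120 19844 [[353.1 167.4 120.7]
 [463.7 272.4 126.5]
 [737.8 385.5 130.1]]
((546.2675170898438, 273.68927001953125), (378.9876708984375, 223.3091278076172), 5.003570556640625)
185 0
```

View pics/w1.png

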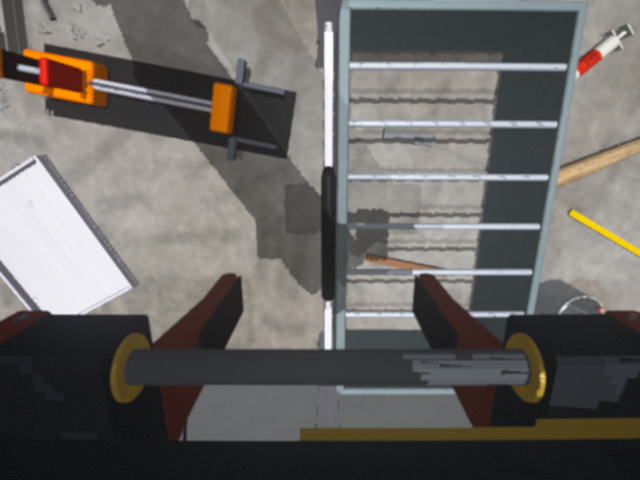

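The wrist view shows the handle bar at (328, 170-300), midway between the fingers. I'll go down, grip it and lift.

>>> apply_moves(rows=[[0,0,0.05,0,0],[0,0,0.1,0,0],[0,0,0.128,0,0],[0,0,0.128,0,0.5],[0,0,0.128,0,1],[0,0,0.128,0,1],[0,0,0.128,0,1],[0,0,0.128,0,1],[0,0,0.115,0,1],[0,0,0.1,0,1],[0,0,0.085,0,1],[0,0,0.07,0,1],[0,0,0.06,0,1],[0,0,0.053,0,1],[0,0,0.05,0,1],[0,0,0.05,0,1]], squeeze=40)

```text
time: 4.65
tcp_pos: [553.5, 172.9, 249.5]
ee_rot: [[-0.996, -0.088, -0.0], [-0.088, 0.996, -0.0], [0.0, -0.0, -1.0]]
force: [0.0, -0.2, 0.2]
grip_width: 0.2
finger_force: 0.0
```

```bash
python3 - <<'E'
from h import *
snap('wrist','w2')
np.set_printoptions(precision=1,suppress=True)
P,p,d=cloud('w2'); 
Q=P.reshape(-1,3); m=(d.ravel()>0)&(p.reshape(-1,3).max(1)<60)&(abs(Q[:,1]-173)<20)&(Q[:,0]<545)
A=Q[m&(Q[:,2]>140)]; print(len(A),np.percentile(A,[1,50,99],axis=0))
E
```

```text
28979 [[512.  153.4 174.2]
 [528.6 172.7 337. ]
 [543.7 192.4 353.5]]
```

View pics/w2.png

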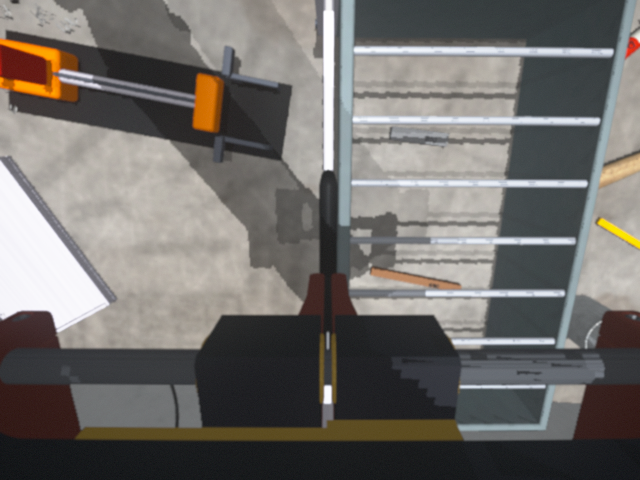

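The bar is still low, with its top at z≈175. The fingers had probably not finished closing before the lift, so I'll retry, wait, and check the grip first.

>>> apply_moves(rows=[[0,0,0,0,0.5],[0,0,0,0,0.5],[0,0,0,0,0.5],[0,0,0,0,0.5],[0,0,0.05,0,0.5],[0,0,0.082,0,0.5],[0,0,0.082,0,0.5],[0,0,0.082,0,1],[0,0,0.082,0,1],[0,0,0.082,0,1],[0,0,0.082,0,1],[0,0,0.082,0,1],[0,0,0.082,0,1]], squeeze=40)

```text
time: 6.32
tcp_pos: [554.0, 173.1, 168.2]
ee_rot: [[-0.996, -0.088, 0.001], [-0.088, 0.996, 0.0], [-0.001, 0.0, -1.0]]
force: [-0.4, -1.2, 4.2]
grip_width: 11.1
finger_force: 40.0
```

>>> apply_moves(rows=[[0,0,-0.008,0,1],[0,0,-0.018,0,1],[0,0,-0.028,0,1],[0,0,-0.038,0,1],[0,0,-0.048,0,1],[0,0,-0.058,0,1],[0,0,-0.066,0,1],[0,0,-0.073,0,1],[0,0,-0.076,0,1],[0,0,-0.076,0,1],[0,0,-0.076,0,1]], squeeze=55)

```text
time: 7.7
tcp_pos: [553.9, 173.1, 242.8]
ee_rot: [[-0.996, -0.088, 0.0], [-0.088, 0.996, 0.001], [-0.0, 0.001, -1.0]]
force: [4.6, 2.9, -7.7]
grip_width: 10.6
finger_force: 55.0
```

>>> apply_moves(rows=[[0,0,-0.003,0,1],[0,0,-0.006,0,1],[0,0,-0.006,0,1],[0,0,-0.006,0,1]])

```text
time: 8.2
tcp_pos: [553.7, 173.0, 243.9]
ee_rot: [[-0.996, -0.089, -0.002], [-0.089, 0.996, 0.003], [0.002, 0.004, -1.0]]
force: [17.5, 11.2, -41.3]
grip_width: 10.8
finger_force: 55.0
```

>>> apply_moves(rows=[[0,0,0.006,0,1],[0,0,0.006,0,0],[0,0,0.006,0,0],[0,0,0.006,0,0],[0,0,0.006,0,0],[0,0,-0.03,0,0],[0,0,-0.06,0,0],[0.05,-0.1,-0.06,0.19,0],[0.12,-0.24,-0.06,0.19,0],[0.149,-0.294,-0.06,0.19,0],[0.149,-0.294,-0.06,0.19,0],[0.149,-0.294,-0.06,0.19,0],[0.149,-0.294,-0.06,0.19,0],[0.149,-0.294,0.0,0.19,0],[0.149,-0.294,0.05,0.19,0],[0.149,-0.294,0.05,0.19,0],[0.149,-0.294,0.05,0.19,0]])

```text
time: 10.32
tcp_pos: [432.2, -133.0, 201.3]
ee_rot: [[-0.995, 0.101, 0.002], [0.101, 0.995, -0.0], [-0.002, -0.0, -1.0]]
force: [-0.2, -0.8, -0.2]
grip_width: 88.2
finger_force: 0.0
```

```bash
python3 - <<'E'
from h import *
snap('wrist','w3'); 
np.set_printoptions(precision=1,suppress=True)
s=bot.state(); print(s['tcp_pos'],s['ee_rot'],s['joints'])
P,p,d=cloud('w3'); Q=P.reshape(-1,3); c=p.reshape(-1,3).astype(int)
m=(d.ravel()>0)&(np.linalg.norm(Q[:,:2]-[440,-50],axis=1)<220)
red=m&(c[:,0]>100)&(c[:,1]<50)&(c[:,2]<60)&(Q[:,2]>30)&(Q[:,2]<100); org=m&(c[:,0]>150)&(c[:,1]>80)&(c[:,2]<60)
for n,k,z in(('red',red,76),('org house',org&(Q[:,1]<-50)&(Q[:,2]>24),0),('org head',org&(Q[:,1]>-20)&(Q[:,2]>28),0)):
    A=Q[k&(Q[:,2]>z)]; print(n,len(A)); 
    if len(A)>5: print(np.percentile(A,[1,50,99],axis=0),cv2.minAreaRect(A[:,:2].astype(np.float32)))
E
```

```text
[ 432.6 -133.1  201.8] [[-1.   0.1  0. ]
 [ 0.1  1.  -0. ]
 [-0.  -0.  -1. ]] [ 0.8  0.2 -0.7  2.1  0.2  0.9  1.5]
red 356
[[ 422.5 -116.9   77.1]
 [ 432.7 -112.4   88.9]
 [ 446.3 -107.8   90.8]] ((434.44342041015625, -112.47245788574219), (8.42800521850586, 24.68937873840332), 85.6225357055664)
org house 247
[[ 406.3 -174.3   31. ]
 [ 414.5 -160.2   32.9]
 [ 437.2  -85.1  287.2]] ((423.8215637207031, -129.66197204589844), (32.268619537353516, 92.30305480957031), 3.6417236328125)
org head 1288
[[425.1  30.9  34.1]
 [449.   42.2  38.3]
 [475.2  54.6  40.1]] ((450.42529296875, 43.03722381591797), (22.442129135131836, 51.392417907714844), 83.117431640625)
```

View pics/w3.png

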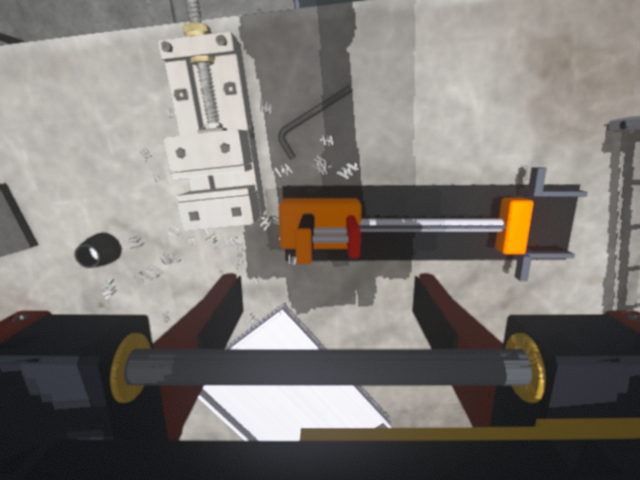

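The wrist view shows the post at (305,240) and the trigger at (353,238). The TCP stands over the grip to within about 1 mm.

>>> apply_moves(rows=[[0,0,0.06,0,0],[0,0,0.11,0,0],[0,0,0.139,0,0],[0,0,0.139,0,0],[0,0,0.139,0,0.46],[0,0,0.139,0,0.46],[0,0,0.139,0,0.46],[0,0,0.139,0,0.46],[0,0,0.139,0,0.46],[0,0,0.139,0,0.46],[0,0,0.139,0,0.46]], squeeze=25)

```text
time: 11.75
tcp_pos: [431.5, -133.7, 61.1]
ee_rot: [[-0.995, 0.103, 0.001], [0.103, 0.995, -0.001], [-0.001, -0.001, -1.0]]
force: [-1.3, -2.2, 7.5]
grip_width: 47.8
finger_force: 17.5
```

Light grip is good at 47.8 mm. I'll lift, go in front of the mouth, and refine the stone poses from picture w2.

>>> apply_moves(rows=[[0,0,-0.01,0,0.46],[0,0,-0.03,0,0.46],[0,0,-0.06,0,0.46],[-0.02,0.01,-0.06,0.02,0.46],[-0.045,0.02,-0.06,0.028,0.46],[-0.07,0.03,-0.06,0.028,0.46],[-0.095,0.042,-0.06,0.028,0.46],[-0.12,0.055,-0.06,0.028,0.46],[-0.135,0.062,-0.055,0.028,0.46],[-0.14,0.065,-0.04,0.028,0.46],[-0.14,0.065,-0.025,0.028,0.46],[-0.14,0.065,-0.023,0.028,0.46],[-0.14,0.065,-0.023,0.028,0.46]])

```text
time: 13.38
tcp_pos: [576.2, -83.1, 83.3]
ee_rot: [[-0.992, 0.13, -0.001], [0.13, 0.992, -0.0], [0.001, -0.0, -1.0]]
force: [0.1, -0.7, -2.9]
grip_width: 47.6
finger_force: 12.7
```

```bash
python3 - <<'E'
from h import *
np.set_printoptions(precision=1,suppress=True)
print('brown',plane('w2',[(371,269),(460,287)],10),'dark',plane('w2',[(391,128),(447,146),(391,139),(447,134)],10))
snap('wrist','w4'); s=bot.state(); print(s['grip_width'],s['tcp_pos'])
# detect brown in w1/w2/w4 by colour
for n in('w1','w2','w4','top0'):
    P,p,d=cloud(n); c=p.astype(int); Q=P
    m=(c[:,:,0]>c[:,:,2]*1.6)&(c[:,:,0]>60)&(d>0)
    v,u=np.nonzero(m); W=plane(n,np.c_[u,v],10)
    k=(abs(W[:,0]-580)<160)&(W[:,1]>195)&(W[:,1]<372)&(W[:,0]>540); W=W[k]
    print(n,len(W)); 
    if len(W)>10: print(cv2.minAreaRect(W[:,:2].astype(np.float32)))
E
```

```text
brown [[618.2 231.   10. ]
 [631.7 341.8  10. ]] dark [[456.9 232.6  10. ]
 [469.9 295.8  10. ]
 [468.2 234.2  10. ]
 [457.5 293.6  10. ]]
47.64076820223655 [576.7 -82.9  83.8]
w1 395
((642.5789794921875, 304.5008850097656), (150.1021728515625, 38.62155532836914), 60.82133865356445)
w2 1062
((676.56982421875, 267.67120361328125), (123.55340576171875, 147.4423370361328), 1.1169428825378418)
w4 0
top0 73
((627.2431030273438, 286.21417236328125), (109.87759399414062, 9.021663665771484), 83.10863494873047)
```

View pics/w4.png

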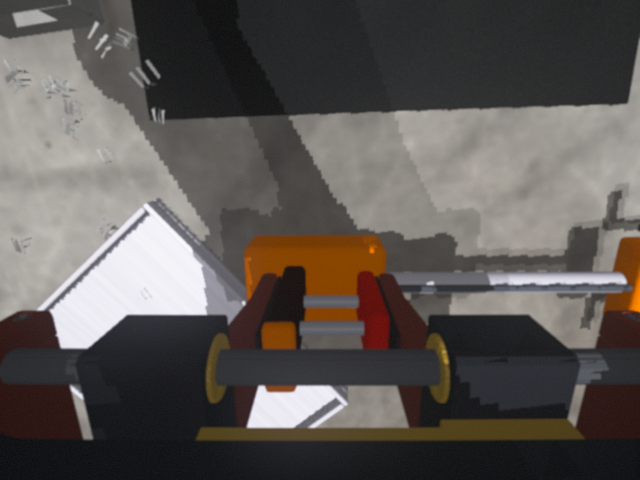

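Wrist view: grip firmly held at (290-370, 300), tube running right to the head at (630,275). Stones measured from w2: brown at (625,286) at 83°, dark at (463,264) at about 90°. I'll enter the mouth above the stone, then lower.

>>> apply_moves(rows=[[0,0.015,0,0,0.46],[0,0.04,0,0,0.46],[0,0.065,0,0,0.46],[0,0.09,0,0,0.46],[0,0.115,0,0,0.46],[0,0.13,0,0,0.46],[0,0.135,0,0,0.46],[0,0.135,0.008,0,0.46],[0,0.135,0.015,0,0.46],[0,0.135,0.021,0,0.46],[0,0.135,0.021,0,0.46]])

```text
time: 14.8
tcp_pos: [593.9, 50.6, 61.8]
ee_rot: [[-0.992, 0.13, -0.001], [0.13, 0.992, -0.0], [0.001, -0.001, -1.0]]
force: [-0.2, -0.5, -3.9]
grip_width: 47.8
finger_force: 12.7
```

```bash
python3 - <<'E'
from h import *
snap('top','t5'); p=cv2.imread('pics/t5.png')
cv2.imwrite('pics/c5.png',cv2.resize(p[150:330,130:350],None,fx=3.3,fy=3.3,interpolation=cv2.INTER_CUBIC))
E
```

```text
(no output)
```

View pics/c5.png

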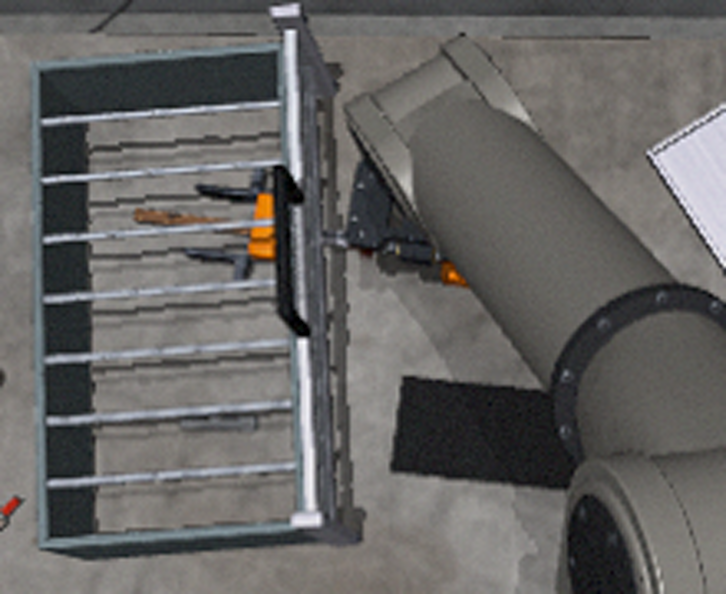

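Top crop: jaws at (195-265, 188) and (190-250, 255) straddle the brown stone, which is centred at about 220. Squeeze.

>>> apply_moves(rows=[[0,0,0,0,0.52],[0,0,0,0,0.56],[0,0,0,0,1],[0,0,0,0,1],[0,0,0,0,1],[0,0,0,0,1],[0,0,0,0,1],[0,0,0,0,1]], squeeze=38)

```text
time: 15.85
tcp_pos: [594.6, 51.3, 62.7]
ee_rot: [[-0.992, 0.13, 0.0], [0.13, 0.992, 0.0], [-0.0, 0.0, -1.0]]
force: [0.0, -0.1, 0.4]
grip_width: 36.6
finger_force: 38.0
```

>>> apply_moves(rows=[[0,0,-0.006,0,1],[0,0,-0.014,0,1],[0,0,-0.022,0,1],[0,0,-0.022,0,1],[0,-0.015,-0.022,0,1],[0,-0.035,-0.022,0,1],[0,-0.06,-0.022,0,1],[0,-0.085,-0.022,0,1],[0,-0.11,-0.022,0,1],[0,-0.135,-0.022,0,1],[0,-0.16,-0.022,0,1],[0,-0.185,-0.022,0,1],[0,-0.205,-0.022,0,1],[0,-0.21,-0.025,0,1],[0,-0.21,-0.05,0,1],[0,-0.21,-0.07,0,1],[0,-0.21,-0.07,0,1]])

```text
time: 17.98
tcp_pos: [568.7, -156.5, 134.6]
ee_rot: [[-0.992, 0.129, 0.004], [0.129, 0.992, -0.001], [-0.004, -0.0, -1.0]]
force: [0.2, 0.8, -3.4]
grip_width: 35.9
finger_force: 38.0
```

```bash
python3 - <<'E'
from h import *
np.set_printoptions(precision=1,suppress=True)
snap('top','t6'); p=cv2.imread('pics/t6.png')
a=cv2.resize(p[150:330,130:350],None,fx=2,fy=2,interpolation=cv2.INTER_CUBIC)
snap('wrist','w6'); q=cv2.imread('pics/w6.png'); b=cv2.resize(q[100:340],None,fx=.68,fy=.68)
c=np.zeros((560,440,3),np.uint8); c[:360]=a; c[370:370+b.shape[0],:435]=b[:,:435]
cv2.imwrite('pics/c6.png',c)
print('wall',plane('top0',[(260,158)],0), bot.state()['joints'],bot.state()['grip_width'])
E
```

```text
wall [[801.1 101.7   0. ]] [ 0.6  0.5 -0.6  1.8  0.4  0.9  1.3] 36.4245170233807
```

View pics/c6.png

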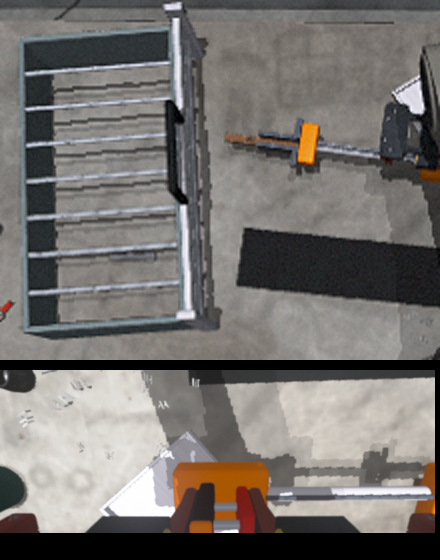

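The crop shows the brown stone held in the jaws at (225-300, 140), clear of the hood. Next: swing round to the tray.

>>> apply_moves(rows=[[0.015,-0.002,0,0,1],[0.04,-0.004,0,0.05,1],[0.065,-0.006,0,0.15,1],[0.09,-0.008,0,0.28,1],[0.11,-0.009,0,0.42,1],[0.118,-0.009,0,0.57,1],[0.118,-0.005,0,0.72,1],[0.118,0.005,0,0.87,1],[0.118,0.02,0,1.02,1],[0.116,0.035,0,1.17,1],[0.114,0.05,0,1.32,1],[0.112,0.065,0,1.47,1],[0.11,0.08,0,1.62,1],[0.108,0.095,0,1.77,1],[0.106,0.107,0,1.92,1],[0.104,0.118,0,2.07,1],[0.102,0.127,0,2.22,1],[0.101,0.131,0,2.36,1],[0.101,0.131,0,2.449,1],[0.101,0.131,0,2.449,1]])

```text
time: 20.58
tcp_pos: [482.6, -14.1, 132.0]
ee_rot: [[0.845, 0.534, -0.002], [0.534, -0.845, -0.0], [-0.002, -0.001, -1.0]]
force: [0.0, 0.4, -2.8]
grip_width: 36.3
finger_force: 38.0
```

```bash
python3 - <<'E'
from h import *
np.set_printoptions(precision=1,suppress=True)
snap('top','t7'); f=np.load('pics/t7.npz'); c=f['p'].astype(int)
m=(c[:,:,0]>c[:,:,2]*1.5)&(c[:,:,0]>70)&(c[:,:,0]<215); v,u=np.nonzero(m)
W=plane('t7',np.c_[u,v],80)[:,:2]; k=(np.linalg.norm(W-[615,-220],axis=1)<130); W=W[k]
ex=np.array([.533,-.846]);ey=np.array([.846,.533]); L=(W-[644,-201])@np.c_[ex,ey]
n,lab,st,cen=cv2.connectedComponentsWithStats(m.astype(np.uint8))
for i in range(1,n):
    if st[i,4]>15: print(st[i],plane('t7',[cen[i]],80)[0,:2], (plane('t7',[cen[i]],80)[0,:2]-[644,-201])@np.c_[ex,ey])
E
```

```text
[506 153  10  17  29] [ 767.1 -571.8] [379.3 -93.5]
[362 208  34  20  95] [ 611.9 -223.3] [  1.8 -39. ]
[352 221  18  19  41] [ 572.8 -168.9] [-65.1 -43.1]
[ 61 225  55  26 178] [554.1 538.5] [-673.5  318.1]
[ 90 261  39  23 205] [467.4 463.9] [-656.6  205. ]
[ 54 285  15  18  58] [409.4 595.2] [-798.6  225.9]
[488 293   7   7  36] [ 408.9 -504. ] [ 131.1 -360.4]
[ 58 294  10  15  26] [385.5 591.2] [-808.   203.6]
[130 301   6   5  17] [384.6 406.2] [-651.9  104.1]
[116 308  12  12  69] [356.9 432.9] [-689.3   95. ]
[622 432  18  48 629] [   1.3 -844.1] [ 201.5 -886.5]
```

>>> apply_moves(rows=[[0,0,0.015,0,1],[0,0,0.035,0,1],[0,0,0.052,0,1],[0,0,0.06,0,1],[0,0,0.06,0,1],[0,0,0.06,0,0.56],[0,0,0.06,0,0.52],[0,0,0.06,0,0.49],[0,0,0.06,0,0.46],[0,0,0.06,0,0.46],[0,0,0.06,0,0.46],[0,0,0.06,0,0.46],[0,0,0.04,0,0.46],[0,0,0.02,0,0.46],[0,0,0.0,0,0.46],[0,0,0.0,0,0.46]], squeeze=30)

```text
time: 22.62
tcp_pos: [485.1, -14.0, 133.8]
ee_rot: [[0.846, 0.533, 0.003], [0.533, -0.846, 0.0], [0.003, 0.002, -1.0]]
force: [0.1, -0.4, -3.0]
grip_width: 48.3
finger_force: 12.6
```

```bash
python3 - <<'E'
from h import *
np.set_printoptions(precision=1,suppress=True)
snap('top','t8'); f=np.load('pics/t8.npz'); c=f['p'].astype(int)
m=(c[:,:,0]>c[:,:,2]*1.5)&(c[:,:,0]>70)&(c[:,:,0]<215)
ex=np.array([.533,-.846]);ey=np.array([.846,.533])
n,lab,st,cen=cv2.connectedComponentsWithStats(m.astype(np.uint8))
for i in range(1,n):
    if st[i,4]>15 and 300<cen[i][0]<450: print(st[i],(plane('t8',[cen[i]],14)[0,:2]-[644,-201])@np.c_[ex,ey])
p=cv2.imread('pics/t8.png')
a=np.hstack([cv2.resize(p[150:330,130:260],None,fx=3,fy=3,interpolation=cv2.INTER_CUBIC),cv2.resize(p[150:330,310:440],None,fx=3,fy=3,interpolation=cv2.INTER_CUBIC)])
cv2.imwrite('pics/c8.png',a); print(a.shape,bot.state()['grip_width'])
E
```

```text
[363 214  30  18  96] [  4.7 -38.2]
[356 231  12   8  22] [-54.1 -43.1]
(540, 780, 3) 47.62627508000874
```

View pics/c8.png

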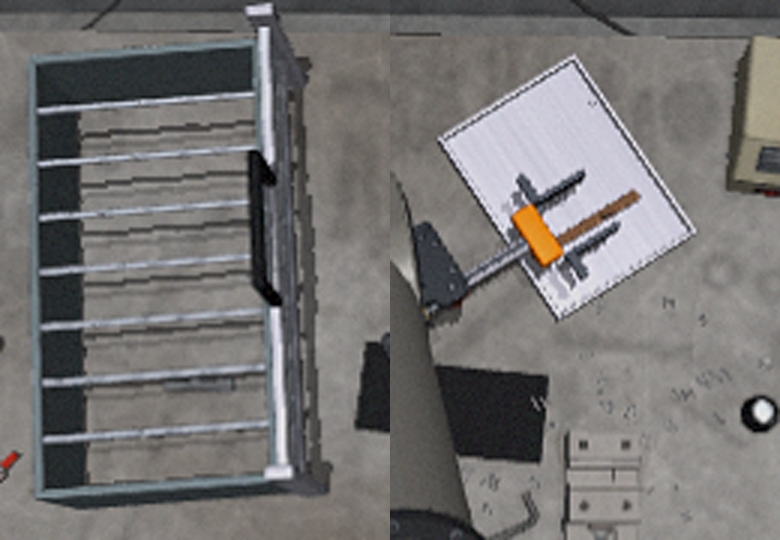

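Brown lies in the tray, c8 (560-640, 190-245). The dark stone is unmoved in the hood at c8 (165-235, 383). I'll swing back for it.

>>> apply_moves(rows=[[-0.005,0.005,0,-0.06,0.46],[-0.015,0.013,0,-0.18,0.46],[-0.028,0.025,0,-0.33,0.46],[-0.04,0.036,0,-0.48,0.46],[-0.05,0.045,0,-0.63,0.46],[-0.058,0.053,0,-0.78,0.46],[-0.061,0.056,0,-0.93,0.46],[-0.061,0.056,0,-1.08,0.46],[-0.061,0.056,0,-1.23,0.46],[-0.061,0.056,0,-1.38,0.46],[-0.061,0.056,0,-1.53,0.46],[-0.061,0.056,0,-1.68,0.46],[-0.061,0.056,0,-1.83,0.46],[-0.061,0.056,0,-1.98,0.46],[-0.061,0.056,0,-2.13,0.46],[-0.061,0.056,0.01,-2.28,0.46],[-0.061,0.056,0.03,-2.43,0.46],[-0.061,0.056,0.045,-2.53,0.46],[-0.061,0.056,0.05,-2.58,0.46],[-0.061,0.056,0.05,-2.58,0.46]])

```text
time: 25.18
tcp_pos: [461.9, -93.8, 82.1]
ee_rot: [[-1.0, -0.0, -0.001], [-0.0, 1.0, 0.001], [0.001, 0.001, -1.0]]
force: [-0.5, -0.2, -2.9]
grip_width: 47.6
finger_force: 12.7
```

>>> apply_moves(rows=[[0,0.015,0,0,0.46],[0,0.04,0,0,0.46],[0,0.065,0,0,0.46],[0,0.09,0,0,0.46],[0,0.115,0,0,0.46],[0,0.13,0,0,0.46],[0,0.135,0,0,0.46],[0,0.135,0,0,0.46]])

```text
time: 26.18
tcp_pos: [462.2, 40.9, 82.7]
ee_rot: [[-1.0, -0.001, 0.0], [-0.001, 1.0, -0.0], [-0.0, -0.0, -1.0]]
force: [-0.4, -1.1, -3.3]
grip_width: 47.8
finger_force: 12.7
```

```bash
python3 - <<'E'
from h import *
snap('top','t9'); p=cv2.imread('pics/t9.png')
cv2.imwrite('pics/c9.png',cv2.resize(p[210:320,130:280],None,fx=5,fy=5,interpolation=cv2.INTER_CUBIC))
E
```

```text
(no output)
```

View pics/c9.png

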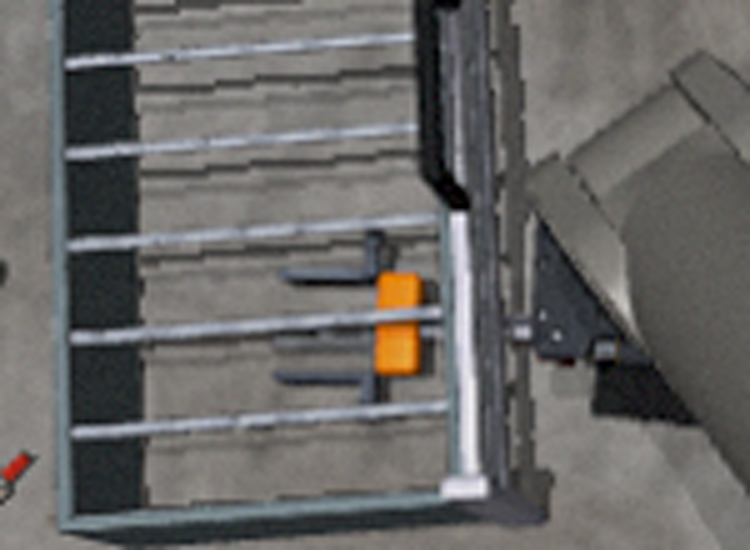

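Top crop: dark stone at (275-385, 340) lies between the jaws at y=275 and 378. Lower, then squeeze.

>>> apply_moves(rows=[[0,0,0.008,0,0.46],[0,0,0.015,0,0.46],[0,0,0.021,0,0.46],[0,0,0.021,0,0.46],[0,0,0.021,0,0.52],[0,0,0.021,0,0.56],[0,0,0.021,0,1],[0,0,0.021,0,1],[0,0,0.021,0,1],[0,0,0.021,0,1],[0,0,0.021,0,1],[0,0,0.021,0,1]], squeeze=38)

```text
time: 27.72
tcp_pos: [462.3, 41.1, 61.7]
ee_rot: [[-1.0, -0.001, 0.0], [-0.001, 1.0, 0.0], [-0.0, 0.0, -1.0]]
force: [-0.5, -1.0, -1.0]
grip_width: 37.9
finger_force: 38.0
```

>>> apply_moves(rows=[[0,0,-0.006,0,1],[0,0,-0.014,0,1],[0,0,-0.022,0,1],[0,0,-0.022,0,1],[0,-0.015,-0.022,0,1],[0,-0.035,-0.022,0,1],[0,-0.06,-0.022,0,1],[0,-0.085,-0.022,0,1],[0,-0.11,-0.022,0,1],[0,-0.135,-0.022,0,1],[0,-0.155,-0.022,0,1],[0,-0.165,-0.022,0,1],[0,-0.165,-0.05,0,1],[0,-0.165,-0.07,0,1],[0,-0.165,-0.07,0,1]])

```text
time: 29.6
tcp_pos: [463.2, -124.2, 132.6]
ee_rot: [[-1.0, -0.001, 0.002], [-0.001, 1.0, -0.001], [-0.002, -0.001, -1.0]]
force: [0.5, 0.7, -3.0]
grip_width: 37.3
finger_force: 38.0
```

```bash
python3 - <<'E'
from h import *
np.set_printoptions(precision=1,suppress=True)
snap('top','t10'); p=cv2.imread('pics/t10.png')
a=cv2.resize(p[150:330,130:430],None,fx=2.5,fy=2.5,interpolation=cv2.INTER_CUBIC)
cv2.imwrite('pics/c10.png',a); s=bot.state(); print(s['tcp_pos'],s['grip_width'])
E
```

```text
[ 462.4 -124.1  131.6] 37.26138840182985
```

View pics/c10.png

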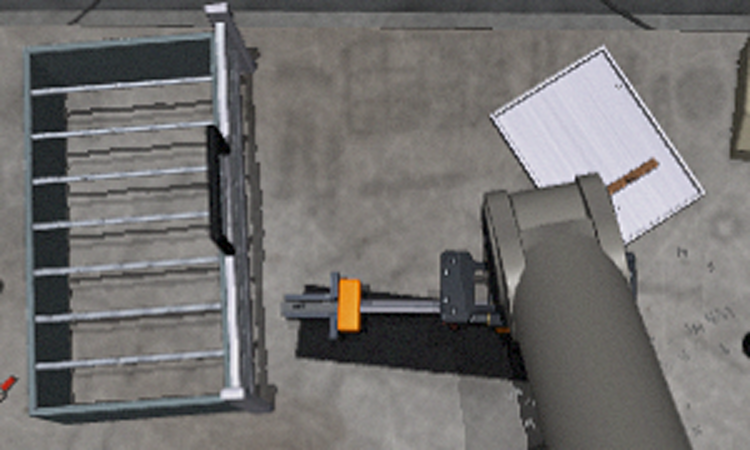

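The dark stone is held in the jaws at c10 (285-340, 307) and the hood is empty. I'll swing to the tray's other half.

>>> apply_moves(rows=[[0,0,0,0.05,1],[0,0,0,0.15,1],[0,0,0,0.3,1],[0,0,0,0.45,1],[0,0,0,0.6,1],[0,0.005,0,0.76,1],[0,0.015,0,0.92,1],[0,0.025,0,1.08,1],[0,0.035,0,1.24,1],[0,0.045,0,1.4,1],[0,0.055,0,1.56,1],[0,0.065,0,1.72,1],[0,0.075,0,1.88,1],[-0.01,0.085,0,2.04,1],[-0.025,0.095,0,2.2,1],[-0.045,0.107,0,2.36,1],[-0.065,0.12,0,2.5,1],[-0.083,0.13,0,2.57,1],[-0.09,0.133,0,2.58,1],[-0.09,0.133,0,2.58,1]])

```text
time: 32.15
tcp_pos: [551.5, 9.1, 130.7]
ee_rot: [[0.845, 0.535, -0.002], [0.535, -0.845, -0.0], [-0.002, -0.001, -1.0]]
force: [-0.6, 0.1, -3.0]
grip_width: 37.6
finger_force: 38.0
```

```bash
python3 - <<'E'
from h import *
np.set_printoptions(precision=1,suppress=True)
snap('top','t11'); f=np.load('pics/t11.npz'); c=f['p'].astype(int)
ex=np.array([.533,-.846]);ey=np.array([.846,.533])
m=(c[:,:,0]>c[:,:,2]*1.5)&(c[:,:,0]>70)
n,lab,st,cen=cv2.connectedComponentsWithStats(m.astype(np.uint8))
for i in range(1,n):
    if st[i,4]>15 and 300<cen[i][0]<450: print(st[i],[((plane('t11',[cen[i]],z)[0,:2]-[644,-201])@np.c_[ex,ey]).round(1) for z in(14,105)])
print(bot.state()['tcp_pos'],bot.state()['grip_width'])
E
```

```text
[343 192  17  22 188] [array([-27.5,  48.4]), array([-45.6,  29.7])]
[358 214  35  23 122] [array([ -6.6, -38.6]), array([-26. , -51.9])]
[551.2   8.7 130.9] 37.276163792683974
```

>>> apply_moves(rows=[[0,0,0.015,0,1],[0,0,0.035,0,1],[0,0,0.05,0,1],[0,0,0.058,0,1],[0,0,0.058,0,1],[0,0,0.058,0,0.56],[0,0,0.058,0,0.52],[0,0,0.058,0,0.49],[0,0,0.058,0,0.46],[0,0,0.058,0,0.46],[0,0,0.058,0,0.46],[0,0,0.058,0,0.46],[0,0,0.04,0,0.46],[0,0,0.02,0,0.46],[0,0,0.0,0,0.46],[0,0,0.0,0,0.46]], squeeze=30)

```text
time: 34.2
tcp_pos: [553.7, 9.3, 134.1]
ee_rot: [[0.846, 0.533, 0.005], [0.533, -0.846, 0.0], [0.004, 0.002, -1.0]]
force: [0.7, 0.0, -2.8]
grip_width: 47.4
finger_force: 12.7
```

>>> apply_moves(rows=[[-0.015,0.005,0,-0.03,0.46],[-0.04,0.012,0,-0.12,0.46],[-0.07,0.022,0,-0.24,0.46],[-0.1,0.032,0,-0.38,0.46],[-0.13,0.042,0,-0.53,0.46],[-0.155,0.05,0,-0.69,0.46],[-0.172,0.054,0,-0.85,0.46],[-0.179,0.056,0,-1.01,0.46],[-0.179,0.056,0,-1.17,0.46],[-0.179,0.056,0,-1.33,0.46],[-0.179,0.056,0,-1.49,0.46],[-0.179,0.056,0,-1.65,0.46],[-0.179,0.056,0,-1.81,0.46],[-0.179,0.056,0,-1.97,0.46],[-0.179,0.056,0,-2.13,0.46],[-0.179,0.056,0,-2.28,0.46],[-0.179,0.056,0,-2.4,0.46],[-0.179,0.056,0,-2.46,0.46],[-0.179,0.056,0,-2.477,0.46],[-0.179,0.056,0,-2.477,0.46]])

```text
time: 36.7
tcp_pos: [430.5, -133.7, 131.5]
ee_rot: [[-0.995, 0.103, -0.0], [0.103, 0.995, 0.0], [0.0, 0.0, -1.0]]
force: [-0.4, 0.1, -2.3]
grip_width: 47.5
finger_force: 12.7
```

```bash
python3 - <<'E'
from h import *
np.set_printoptions(precision=1,suppress=True)
snap('top','t12'); f=np.load('pics/t12.npz'); c=f['p'].astype(int)
ex=np.array([.533,-.846]);ey=np.array([.846,.533])
T=plane('t12',[(0,0)],4)
v,u=np.mgrid[150:270,310:430]; uv=np.c_[u.ravel(),v.ravel()]; W=(plane('t12',uv,14)[:,:2]-[644,-201])@np.c_[ex,ey]
k=(abs(W[:,0])<68)&(abs(W[:,1])<90)&(c[uv[:,1],uv[:,0]].sum(1)<450)
m=np.zeros((480,640),np.uint8); m[uv[k,1],uv[k,0]]=1
n,lab,st,cen=cv2.connectedComponentsWithStats(m,connectivity=8)
for i in range(1,n):
    if st[i,4]>10: q=np.argwhere(lab==i)[:,::-1]; L=(plane('t12',q,14)[:,:2]-[644,-201])@np.c_[ex,ey]; print(st[i,4],L.min(0),L.max(0),c[q[:,1],q[:,0]].mean(0))
E
```

```text
134 [-36.8  22.5] [27.2 39.1] [104.4 105.3 110. ]
174 [-62.6 -45.2] [ 50.6 -32.7] [122.   94.2  77.6]
193 [-67.6 -90. ] [-22.7 -53.8] [98.  95.7 92.1]
```

Both stones are confirmed in the tray. Lowering the grabber onto the mat.

>>> apply_moves(rows=[[0,0,0.02,0,0.46],[0,0,0.045,0,0.46],[0,0,0.06,0,0.46],[0,0,0.066,0,0.46],[0,0,0.07,0,0.46],[0,0,0.07,0,0.46]])

```text
time: 37.5
tcp_pos: [431.0, -133.7, 61.9]
ee_rot: [[-0.995, 0.102, 0.0], [0.102, 0.995, -0.0], [-0.0, -0.0, -1.0]]
force: [0.1, -0.3, -2.8]
grip_width: 47.9
finger_force: 12.7
```

>>> apply_moves(rows=[[0,0,0.001,0,0.46],[0,0,0.002,0,0.46],[0,0,0.002,0,0.46]])

```text
time: 37.88
tcp_pos: [431.2, -133.9, 60.6]
ee_rot: [[-0.995, 0.102, 0.001], [0.102, 0.995, -0.001], [-0.001, -0.001, -1.0]]
force: [-2.3, -0.4, 8.6]
grip_width: 48.0
finger_force: 14.1
```

>>> apply_moves(rows=[[0,0,0,0,0.35],[0,0,0,0,0.1],[0,0,0,0,0],[0,0,0,0,0],[0,0,0,0,0],[0,0,-0.03,0,0],[0,0,-0.08,0,0],[0,0,-0.14,0,0],[0,0,-0.2,0,0],[0,0,-0.25,0,0],[0,0,-0.25,0,0],[-0.02,0.06,-0.25,-0.05,0],[-0.04,0.12,-0.25,-0.1,0],[-0.06,0.18,-0.25,-0.15,0],[-0.08,0.24,-0.25,-0.19,0],[-0.09,0.3,-0.25,-0.19,0],[-0.091,0.318,-0.25,-0.19,0],[-0.091,0.318,-0.25,-0.19,0],[-0.091,0.318,-0.25,-0.19,0]])

```text
time: 40.25
tcp_pos: [553.3, 171.8, 308.6]
ee_rot: [[-0.996, -0.087, -0.001], [-0.087, 0.996, -0.001], [0.002, -0.001, -1.0]]
force: [0.7, 0.2, -0.5]
grip_width: 87.6
finger_force: 0.0
```

```bash
python3 - <<'E'
from h import *
np.set_printoptions(precision=1,suppress=True)
snap('top','t13'); p=cv2.imread('pics/t13.png'); cv2.imwrite('pics/c13.png',cv2.resize(p[150:330,130:450],None,fx=2.5,fy=2.5,interpolation=cv2.INTER_CUBIC))
snap('wrist','w13'); P,p,d=cloud('w13'); Q=P.reshape(-1,3); c=p.reshape(-1,3)
A=Q[(d.ravel()>0)&(c.max(1)<60)&(Q[:,2]>215)&(Q[:,2]<262)&(abs(Q[:,0]-555)<70)&(abs(Q[:,1]-173)<25)]; print(len(A)); 
if len(A): print(np.percentile(A,[2,50,98],axis=0))
E
```

```text
2711
[[500.8 164.7 242.7]
 [548.  172.8 249.3]
 [604.4 180.6 251.2]]
```

View pics/c13.png

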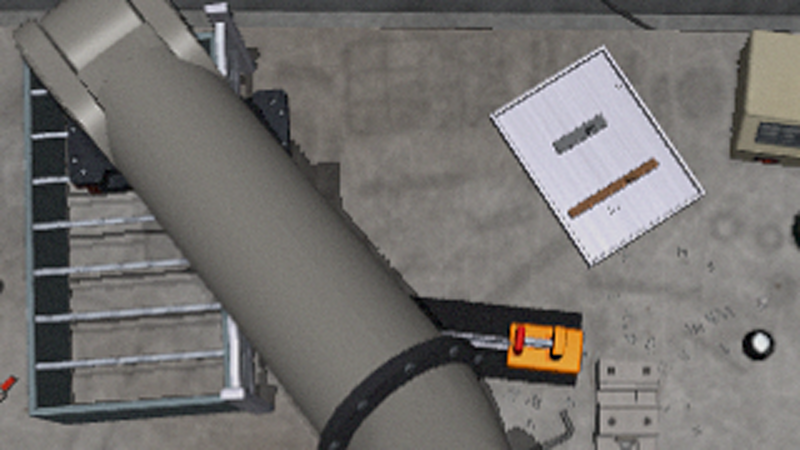

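Both stones are in the tray at c13 (555-605, 135) and (570-658, 188), and the grabber is on the mat. Now I'll grip the handle at z≈245.

>>> apply_moves(rows=[[0,0,0,0,0.5],[0,0,0,0,0.5],[0,0,0.02,0,0.5],[0,0.001,0.045,0,0.5],[0,0.001,0.065,0,0.5],[0,0.001,0.065,0,0.5],[0,0.001,0.065,0,1],[0,0.001,0.065,0,1],[0,0.001,0.065,0,1],[0,0.001,0.065,0,1],[0,0.001,0.065,0,1],[0,0.001,0.065,0,1]], squeeze=40)

```text
time: 41.85
tcp_pos: [553.9, 173.2, 244.9]
ee_rot: [[-0.996, -0.087, 0.0], [-0.087, 0.996, -0.002], [-0.0, -0.002, -1.0]]
force: [-0.8, -6.5, 3.2]
grip_width: 11.0
finger_force: 40.0
```

>>> apply_moves(rows=[[0,0,0.008,0,1],[0,0,0.018,0,1],[0,0,0.028,0,1],[0,0,0.038,0,1],[0,0,0.048,0,1],[0,0,0.058,0,1],[0,0,0.068,0,1],[0,0,0.075,0,1],[0,0,0.079,0,1],[0,0,0.08,0,1],[0,0,0.08,0,1]])

```text
time: 43.22
tcp_pos: [553.9, 173.2, 166.3]
ee_rot: [[-0.996, -0.087, 0.001], [-0.087, 0.996, -0.003], [-0.001, -0.003, -1.0]]
force: [-3.3, -7.8, 16.0]
grip_width: 10.6
finger_force: 40.0
```

>>> apply_moves(rows=[[0,0,0.001,0,1],[0,0,0.002,0,1],[0,0,0.002,0,1]])

```text
time: 43.6
tcp_pos: [554.0, 173.3, 166.2]
ee_rot: [[-0.996, -0.087, 0.002], [-0.087, 0.996, -0.004], [-0.001, -0.004, -1.0]]
force: [-10.5, -12.2, 31.7]
grip_width: 10.7
finger_force: 40.0
```

Hard stop reached, so the sash is shut. Release and rise clear.

>>> apply_moves(rows=[[0,0,-0.002,0,1],[0,0,-0.002,0,0.7],[0,0,-0.002,0,0.4],[0,0,-0.002,0,0],[0,0,-0.002,0,0],[0,0,-0.002,0,0],[0,0,-0.03,0,0],[0,0,-0.08,0,0],[0,0,-0.13,0,0],[0,0,-0.15,0,0],[0,0,-0.15,0,0]])

```text
time: 44.98
tcp_pos: [553.8, 174.6, 313.4]
ee_rot: [[-0.996, -0.088, 0.002], [-0.088, 0.996, 0.0], [-0.002, 0.0, -1.0]]
force: [-0.7, -0.9, -1.3]
grip_width: 87.5
finger_force: 0.0
```

```bash
python3 - <<'E'
from h import *
np.set_printoptions(precision=1,suppress=True)
snap('wrist','w14'); P,p,d=cloud('w14'); Q=P.reshape(-1,3); c=p.reshape(-1,3).astype(int)
A=Q[(d.ravel()>0)&(c.max(1)<60)&(Q[:,2]>140)&(Q[:,2]<262)&(abs(Q[:,0]-555)<70)&(abs(Q[:,1]-173)<15)]; print('handle',len(A),np.percentile(A,[2,50,98],axis=0))
k=(d.ravel()>0)&(c[:,0]>150)&(c[:,1]>80)&(c[:,2]<60)&(Q[:,1]<100)
for lo,hi in((-20,100),(-200,-60)):
    B=Q[k&(Q[:,1]>lo)&(Q[:,1]<hi)&(Q[:,0]<520)&(Q[:,2]<60)]; print(len(B)); 
    if len(B)>5: print(np.percentile(B,[5,50,95],axis=0))
print(bot.state()['tcp_pos'],bot.state()['grip_width'])
E
```

```text
handle 1510 [[501.4 165.1 166.3]
 [552.  173.2 170.5]
 [604.5 181.6 172.5]]
797
[[429.2  33.6  36.9]
 [450.8  43.3  38.3]
 [473.3  52.4  39.7]]
1260
[[ 409.7 -172.9   29.4]
 [ 441.6 -131.2   32. ]
 [ 455.1 -104.2   33.9]]
[553.2 174.  311.8] 87.89606199803856
```

The handle top is at z≈171, which is the shut position, and the grabber is back at its starting pose. Handing in.

```bash
python3 -c "
from bench import job
print(job.job_done())"
```

```text
the job is handed in; nothing more can be done
None
```

I've handed the job in; the verdict isn't shown here. Both stones present (brown and dark; I saw no pink one) are in the tray, the grabber is back on its mat, the sash is shut, and the arm never went near the oil can or loupe.

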